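# Take a gas reading at a rearing tub's tilted nipple

## Robot

A 6-joint arm with a two-finger parallel gripper is mounted at the origin on the work surface. World frame = base frame: x ahead of the robot, y to its left, z up, the work surface at z = 0. Lengths are in mm, angles in rad, forces in N, time in s.
With the tool pointing down it reaches from about 350 to 925 mm from the base axis. Payload 6.4 kg.
Tool frame: the origin (TCP) lies midway between the tips of the shut fingers; the grasp point (between the pads) lies 19 mm behind it; y points along the fingers, x is the direction in which the jaws open and shut, and the axes are right-handed (so a half turn about y gives the same grasp; the last joint's range is limited). The gripper opens to 85 mm and grips with 20 to 120 N. Pads are 22 mm wide; open, the fingers measure 114 mm over their backs; the gripper's body (76 mm by 85 mm) begins 54 mm behind the grasp point. The pads swing forward as they close: fully open they stand 13 mm farther back than shut.
Start: joints at [1.067, 0.245, 1.558, -0, 1.339, -0.174], TCP at [210.502, 614.982, 231.29] pointing down, gripper open.
Joint ranges: [-3.13, 3.13], [-1.02, 2.26], [0.13, 2.54], [-0.95, 4.09], [0.21, 2.88], [-2.74, 2.74]. Speed limits (rad/s): [2.57, 2.57, 3.14, 3.14, 3.14, 3.14].

## Interface

Orientations are given as a unit quaternion [w, x, y, z].
In Python, from plant import * gives the robot as it stands. The module is installed in compiled form; this text tells all that it offers.
- The arm moves only by the shell command python3 -m crank 'ROWS'. ROWS is JSON, a list of rows, each a list of 3 entries, a list of its own where there are three numbers: the shift along the tool's x, y, z in m, then the turn, a rotation vector about the tool's x, y, z in degrees, then the closure in counts, from 0 (fully open) to 255 (shut). In form: [[[dx, dy, dz], [rx, ry, rz], jaw], ...]. A call has 1 to 12 rows; each row is the pose to reach, as a shift and turn from the pose commanded when the call began, along the tool's axes at that moment; what a row does not reach only later rows make up. A row lasts 1/10 s, in which the tool goes at most 50 mm and 8.59 degrees, less where a joint would pass 70% of its speed; a pose out of reach is approached as far as the arm can. A call with a gripper value outside its range is refused whole. The fingers move at their own pace and stop on an object; the grip force is fixed at half the most. Time passes only in rows, so rows that repeat a pose let the fingers close. It gives the time, the measured TCP pose, the force and the opening at its end, in the units of the state.
- read_state(): the state, without advancing time (a new reading comes with each control period).
- capture(name): name is "scene" or "top"; returns the picture (400x640x3 uint8, red, green, blue); there is no depth.
- get_calibration(name): a dict with "fovy" (degrees; the focal length in pixels is half the picture's height over the tangent of half this angle, whatever the lens; pixels are square), "cx", "cy" (the principal point, pixels), "position" and "attitude" of the camera in the world. Camera axes: x right, y up, looking along -z (the intrinsics and any distortion apply to the point x, -y, -z); pixel columns grow to the right and rows downward; lengths in mm; the calibration is good to about 2 mm. A picture is of the moment at which its call begins. get_calibration takes no time and is no camera call.
- sign_off(): hands the job in, once; it reports no verdict.
Trained networks look in the newest picture that a camera, given by its name, has taken for a name from the list of things; names that differ only in an ending like _2 or _b are one class to them, and where a whole thing is asked for, a point or a joint stands for the part that bears it (a point fixed in the world has none). Each returns a list of dicts, best first, with "score" (0 to 1); they miss things now and then, are a little off and sometimes report something else, mostly with a low value. They report only what shows in the picture. A call takes as long as a camera call. They do not tell look-alikes from the thing itself.
- boxes_of(camera, name): "box" ([left, top, right, bottom] in pixels, round what is visible of it).
- tip_of(camera, name): "point" ([column, row] in pixels: a listed point, or the origin of a listed thing).
The state is a dict: "time": time; "joint_pos": joint angles; "dq": joint speeds; "effort": joint torques, N m; "tcp_pos": TCP position; "eef_rot": TCP orientation; "wrist_force": force on the tool from outside, world axes, zero at the start; "ft_torque": the same for the moment, N m; "finger_gap": finger opening in mm.
Only numpy, scipy, OpenCV 4.12 (cv2) and the standard library are available. Lean on these libraries where they do the work, as an engineer would, in place of code of your own. Each camera call takes 0.05 s, during which the arm holds its last target.

## Task

Lift the hand-held gas meter out of its dock and press its coupler squarely onto the tilted sampling nipple on the lid of the rearing tub until it snaps. Then keep pushing against the valve spring until you feel the coupler's mouth come up against the nipple's shoulder, and finish while the gripper holds it there, fully home. Leave the other things on the table where they are.

Things in the scene. Friction and masses are not known exactly. Their poses are not given: they have to be found in the camera images.
- meter: Hand-held gas meter standing mouth-down in the dock, 0.2 to 0.35 kg. Origin: centre of its open mouth, its lowest point; +z up its axis. Round steel coupler sleeve, 34 mm outside, from the mouth to 36 mm; grey case above, 34 to 112 mm, section 44 (x) by 28 (y) mm. Bore: 21 mm wide in a lip at the mouth (first 6 mm), 25 mm behind it, 27 mm deep.
- meter_grip (a point): Where to grip the meter: on its axis, 80 mm above the mouth, across the flat 28 mm sides (its y).
- dock: Round black dock, 84 mm across, on the table. Origin: centre of its underside. The meter's mouth rests on its floor 8 mm up, inside a loose 41 mm wide collar whose top is 22 mm up; lift straight up.
- tub: Closed clear rearing tub with soil, 240 (x) by 190 (y) mm, lid top 100 mm up, fixed. Origin: centre of the underside; the nipple leans towards its -x side. The lid also has a low round vent and a plug (+x half, under 20 mm high), not used.
- nipple: Tilted sampling nipple on the lid, fixed. +z: its axis, outwards, 30 degrees from vertical. Origin: on the axis at the flat shoulder (38 mm wide face of the aluminium foot) where the coupler's mouth comes to rest. From there rises an 18 mm thick steel neck, 19 mm long, then a taper to 11 mm at 25 mm.
- nipple_balls (a point): On the nipple's axis, 16 mm above the shoulder, amid four sprung balls that stick out of the neck to 24.6 mm across. The coupler's lip is pushed over them (about 15 N, mouth 20 to 18 mm above the shoulder), slips on, and has snapped past with its mouth 6 mm above it. They then keep the coupler from coming off, but not home.
- valve (a joint): Travel of the brass valve pin along the nipple's axis (m): 0 out, 0.008 with the coupler's mouth on the shoulder, 0.009 its own stop. Pin 7 mm thick, tip 35 mm above the shoulder at 0; the bore's end meets it with the mouth 8 mm above the shoulder. Spring: 3 N at 0, 11 N at 0.008; let go, it pushes a snapped coupler back several mm.
- dishes: Bystander: closed round dish with soil, 88 mm across, 28 mm high, origin under its centre.
- jar: Bystander: sample jar with white cap, 56 mm across, 72 mm high, origin under its centre.
- spray: Bystander: spray bottle, 76 mm across, 210 mm high, origin under its centre.
- beaker: Bystander: glass beaker, 68 mm across, 85 mm high, origin under its centre.
- brush: Bystander: small brush lying on the table, 160 mm long, along its x.
Not all that is in view belongs to the job. Of the things that look like the dock, the largest one is meant.

How it is judged:
By the outcome, as a careful person would: the job done as asked, in the order asked, and still so for the second after the job is handed in, while the arm keeps its last pose, push and grip.
It also fails if it takes over 45 s, if anything falls off the work surface, if the arm or the gripper's body presses on something with over 40 N, if the wrist force passes 120 N, or if a joint passes its speed limit or range.

## Working session

There is one attempt and no reset: what is moved stays moved. The work goes in short steps, Python scripts to look and compute and a shell command to move; the robot and the scene stay as the last step left them, time stands still between calls to the robot, and variables do not carry over. Pictures are saved under pics/ and viewed, and the job is handed in when it is done.

```bash
mkdir -p pics; python3 - <<'E'
from plant import *
import cv2
for n in ("scene","top"):
    im=capture(n); cv2.imwrite(f"pics/{n}0.png",im[:,:,::-1])
    print(n,get_calibration(n))
    for t in ["meter","dock","tub","nipple","dishes","jar","spray","beaker","brush"]:
        print(t,[(list(map(round,b["box"])),round(b["score"],2)) for b in boxes_of(n,t)][:4])
    for t in ["meter","meter_grip","dock","tub","nipple","nipple_balls"]:
        print(t,[([round(x,1) for x in b["point"]],round(b["score"],2)) for b in tip_of(n,t)][:4])
print(read_state())
E
```

```text
scene {'fovy': 46.55204129546283, 'cx': 318.29971919259106, 'cy': 199.92809249626822, 'position': array([ 973.3346445 , -568.84655485, 1055.23737553]), 'attitude': array([0.89778227, 0.2993032 , 0.09950074, 0.30741535])}
meter [([236, 227, 256, 262], 0.83), ([318, 268, 352, 307], 0.29)]
dock [([233, 246, 265, 272], 0.92), ([266, 277, 288, 299], 0.65), ([197, 231, 216, 250], 0.63)]
tub [([317, 132, 418, 233], 0.7)]
nipple [([349, 135, 369, 160], 0.63)]
dishes [([320, 271, 352, 307], 0.91), ([233, 226, 258, 260], 0.7), ([233, 248, 264, 273], 0.65)]
jar [([168, 265, 230, 297], 0.69), ([272, 185, 290, 219], 0.65)]
spray [([259, 298, 306, 362], 0.91)]
beaker [([334, 103, 356, 137], 0.94)]
brush [([165, 264, 227, 300], 0.85)]
meter [([245.9, 258.2], 0.67), ([355.0, 143.7], 0.53)]
meter_grip [([241.3, 243.7], 0.73)]
dock [([274.4, 286.4], 0.81), ([251.4, 258.3], 0.76), ([207.2, 241.5], 0.64), ([238.2, 243.8], 0.37)]
tub [([362.0, 194.6], 0.82)]
nipple [([357.4, 149.3], 0.79)]
nipple_balls [([356.1, 142.1], 0.51), ([339.3, 130.6], 0.27)]
top {'fovy': 56.211852151495606, 'cx': 323.52968807131
[... 828 characters left out ...]
ipple_balls [([226.2, 196.5], 0.72)]
{'time': 1.6, 'joint_pos': array([ 1.06686631e+00,  2.45104882e-01,  1.55779952e+00,  6.64785911e-06,
        1.33868368e+00, -1.74095979e-01]), 'dq': array([-0.00037989, -0.00015311,  0.00104817,  0.00238446, -0.00212987,
        0.00172345]), 'effort': array([ 2.78721500e-04, -4.29506314e+01, -3.26415682e+01, -1.55822308e-04,
        4.21496497e-04, -8.78642311e-06]), 'tcp_pos': array([210.5236941 , 614.97924578, 231.28738576]), 'eef_rot': array([ 0.5753043 , -0.57529878, -0.41113078,  0.41112984]), 'wrist_force': array([ 0.36398077, -0.22795266,  0.41087356]), 'ft_torque': array([-0.00421645, -0.01352907,  0.03332686]), 'finger_gap': 85.08219649345354}
```

View pics/scene0.png

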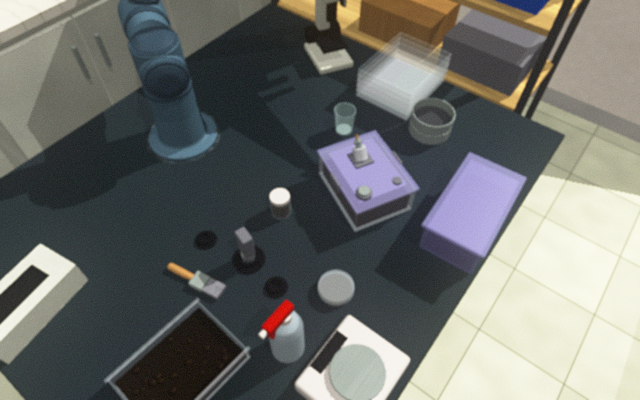

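View pics/top0.png

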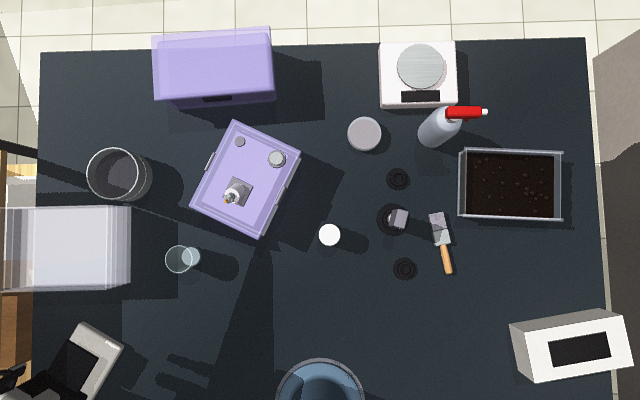

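```bash
python3 - <<'E'
import cv2,numpy as np
a=cv2.imread("pics/scene0.png"); b=cv2.imread("pics/top0.png")
def cr(im,x0,y0,x1,y1,w,h): return cv2.resize(im[y0:y1,x0:x1],(w,h),interpolation=cv2.INTER_CUBIC)
o=np.vstack([np.hstack([cr(a,190,215,290,290,400,300),cr(a,310,105,410,180,400,300)]),np.hstack([cr(b,360,165,460,240,400,300),cr(b,190,150,290,225,400,300)])])
cv2.imwrite("pics/crop0.png",o)
E
```

```text
(no output)
```

View pics/crop0.png

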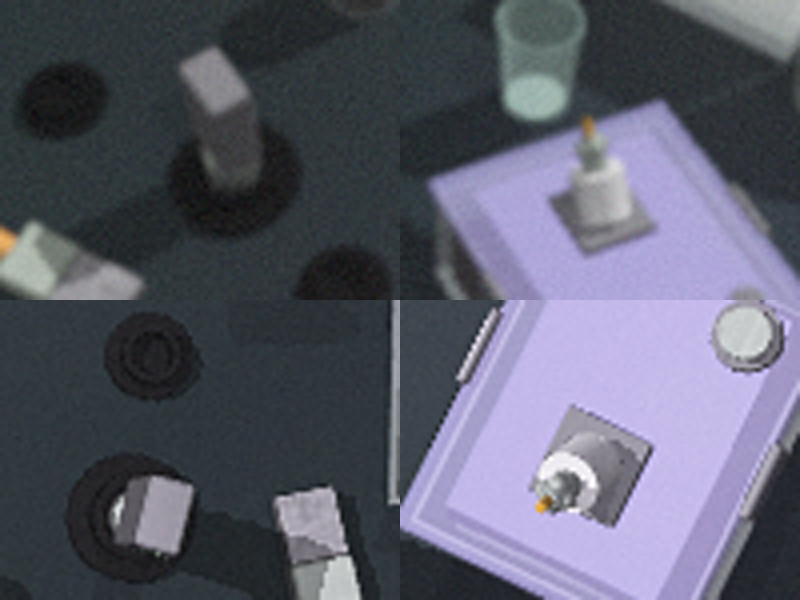

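The three dock-like things are at scene (207,240), (249,259) and (277,287), or top (398,179), (393,219) and (404,268). The middle one is clearly the largest and holds the meter, as the crop confirms. Next I enlarge for exact corner positions.

```bash
cat > h.py <<'E'
import numpy as np, cv2
from scipy.spatial.transform import Rotation as R
from plant import *
def cam(n):
    c=get_calibration(n); q=c["attitude"]; return 200/np.tan(np.radians(c["fovy"]/2)),c["cx"],c["cy"],np.array(c["position"]),R.from_quat([q[1],q[2],q[3],q[0]])
def proj(n,P):
    f,cx,cy,p,r=cam(n); v=r.inv().apply(np.atleast_2d(P)-p); return np.c_[cx+f*v[:,0]/-v[:,2],cy+f*v[:,1]/v[:,2]]
def ray(n,uv):
    f,cx,cy,p,r=cam(n); return p,r.apply([(uv[0]-cx)/f,-(uv[1]-cy)/f,-1])
def onz(n,uv,z):
    p,d=ray(n,uv); return p+d*(z-p[2])/d[2]
def tri(u1,u2):
    A=np.zeros((3,3));b=np.zeros(3)
    L=[ray("scene",u1),ray("top",u2)]
    for p,d in L:
        d=d/np.linalg.norm(d);M=np.eye(3)-np.outer(d,d);A+=M;b+=M@p
    X=np.linalg.solve(A,b)
    return X,[np.linalg.norm(np.cross(X-p,d/np.linalg.norm(d))) for p,d in L]
def big(n,src,x0,y0,w,h,k,out):
    a=cv2.imread(src)[y0:y0+h,x0:x0+w]; o=cv2.resize(a,None,fx=k,fy=k,interpolation=cv2.INTER_CUBIC)
    o=cv2.convertScaleAbs(o,alpha=1.6,beta=20)
    for x in range(x0,x0+w,5):
        cv2.line(o,(int((x-x0+.5)*k),0),(int((x-x0+.5)*k),6),(0,255,255),1)
        if x%10==0: cv2.putText(o,str(x),(int((x-x0+.5)*k)-10,18),0,.4,(0,255,255),1)
    for y in range(y0,y0+h,5):
        cv2.line(o,(0,int((y-y0+.5)*k)),(6,int((y-y0+.5)*k)),(0,255,255),1)
        if y%10==0: cv2.putText(o,str(y),(8,int((y-y0+.5)*k)+4),0,.4,(0,255,255),1)
    cv2.imwrite(out,o)
E
python3 - <<'E'
from h import *
for z,pts in ((100,[(237,120),(301,152),(260,239),(192,207)]),):
    P=[onz("top",p,z) for p in pts]
    for p in P: print(p.round(1))
    for i in range(4): print(np.linalg.norm(P[i]-P[(i+1)%4]))
print("dockbox",onz("top",(394,220),11),onz("scene",(249,259.5),11))
print(tri((241.3,243.7),(397.9,217)),tri((245.9,258.2),(391.7,217)))
print("nip",tri((357.4,149.3),(232.3,195.6)),tri((356.1,142.1),(226.2,196.5)),"tub",tri((362,194.6),(257.1,182.1)))
big("top","pics/top0.png",185,110,125,135,4.4,"pics/b1.png")
big("scene","pics/scene0.png",310,125,115,110,5,"pics/b2.png")
big("top","pics/top0.png",372,198,45,45,13,"pics/b3.png")
big("scene","pics/scene0.png",228,220,45,60,10,"pics/b4.png")
E
```

```text
[719.  181.8 100. ]
[636.   27.5 100. ]
[429.2 129.4 100. ]
[509.5 291.8 100. ]
175.25876810407297
230.6155806111181
181.1404457886166
236.55264707812282
dockbox [ 466.93111096 -206.73723763   11.        ] [ 477.06770514 -207.34995579   11.        ]
(array([ 469.77570274, -207.53996261,   81.36645411]), [np.float64(5.194508520150699), np.float64(5.194508520150679)]) (array([ 471.17555354, -205.17647211,    8.68983024]), [np.float64(5.299401398835952), np.float64(5.299401398836122)])
nip (array([531.43110873, 187.51455264, 124.30523425]), [np.float64(1.4793974330211992), np.float64(1.479397433021168)]) (array([525.47090729, 193.48052119, 145.07224373]), [np.float64(5.118757377705906), np.float64(5.118757377705938)]) tub (array([578.94430911, 155.20114029,  -8.11527027]), [np.float64(0.8838386266790279), np.float64(0.8838386266790833)])
```

View pics/b1.png

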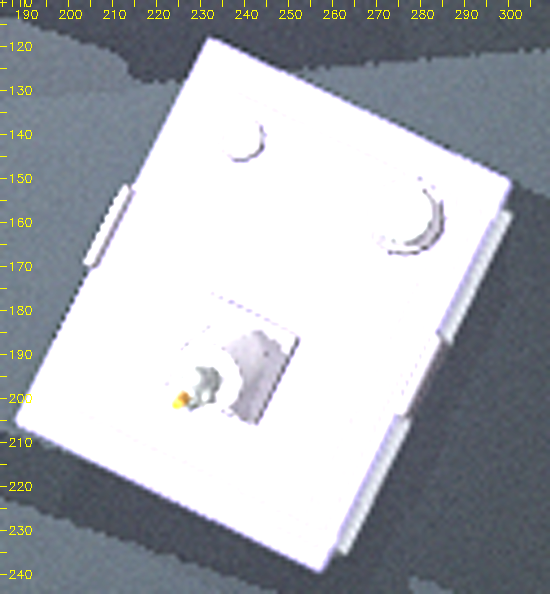

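View pics/b2.png

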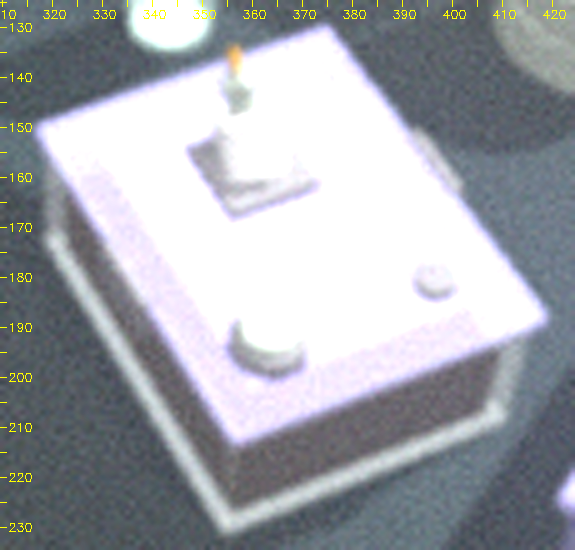

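View pics/b3.png

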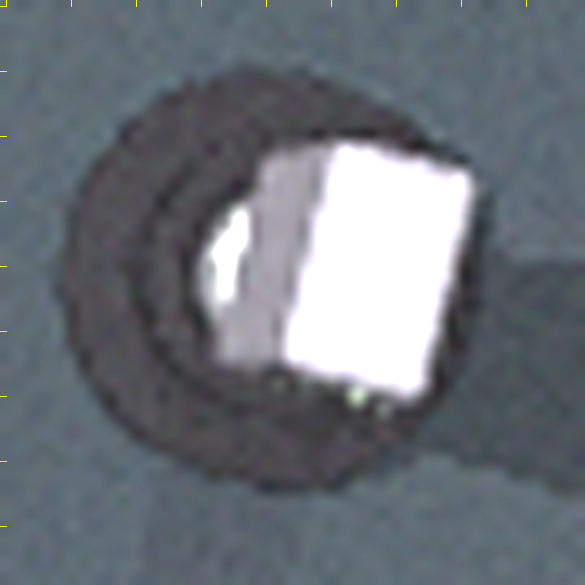

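View pics/b4.png

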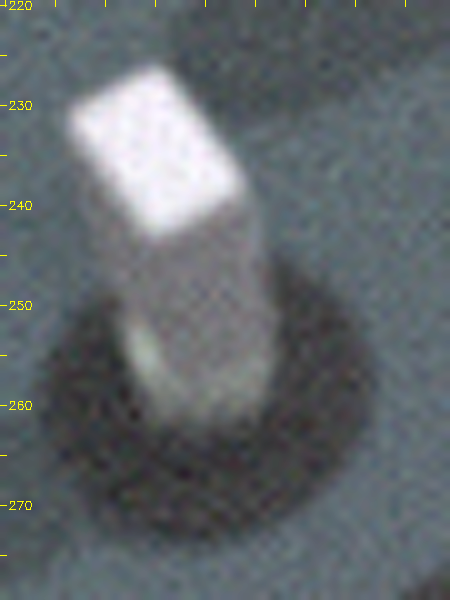

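```bash
python3 - <<'E'
from h import *
np.set_printoptions(precision=1,suppress=True)
T=[(397.27,208.5),(407.8,211.2),(404.2,228.1),(393.65,225.3)]
S=[(243.2,226.2),(251.8,238.2),(243.3,243.5),(234.5,231.7)]
def show(n,pts,z):
    P=np.array([onz(n,p,z) for p in pts]); print(n,z,P[:,:2].tolist(),"c",P.mean(0))
    print([ (round(float(np.linalg.norm(d)),1),round(float(np.degrees(np.arctan2(d[1],d[0]))),1)) for d in np.roll(P,-1,0)-P])
show("top",T,120);show("scene",S,120)
print(tri(np.mean(S,0),np.mean(T,0)))
lt=[(231.8,118.1),(300.4,151.1),(257.7,239.3),(188.4,205.4)]
k=5;ls=[(310+X/k-.5,125+Y/k-.5) for X,Y in[(37,127),(330,26),(548,317),(237,443)]]
show("top",lt,100);show("scene",ls,100); print(tri(np.mean(ls,0),np.mean(lt,0)))
bs=[(310+X/k-.5,125+Y/k-.5) for X,Y in[(50,243),(228,532),(503,417)]]
show("scene",bs,0)
# dock rims
d=[(372+X/13-.5,198+Y/13-.5) for X,Y in [(60,280),(490,280),(275,65),(275,492)]]
show("top",d,11)
d=[(228+X/10-.5,220+Y/10-.5) for X,Y in [(42,400),(377,380),(200,545)]]
show("scene",d,11)
# spray tops etc check: jar cap, dish via nets
print("dish",onz("top",(364.5,134),28),onz("scene",(336,288),20))
print("base proj",proj("top",[[0,0,0],[0,0,100]]),proj("scene",[[0,0,0],[0,100,0],[0,-100,0],[100,0,0]]))
st=read_state();print("tcp",proj("top",st["tcp_pos"]),proj("scene",st["tcp_pos"]))
E
```

```text
top 120 [[492.7595329874357, -195.80238056333374], [485.84254359076556, -220.07138550887953], [446.7875131010234, -210.11024997059377], [453.88714036529024, -185.87193206419886]] c [ 469.8 -203.   120. ]
[(25.2, -105.9), (40.3, 165.7), (25.3, 73.7), (40.1, -14.3)]
scene 120 [[455.58928234611494, -186.39562310278183], [494.9763914732746, -198.78349826502227], [489.18721754238936, -221.80682037841143], [450.036880223225, -210.64420114850282]] c [ 472.4 -204.4  120. ]
[(41.3, -17.5), (23.7, -104.1), (40.7, 164.1), (24.9, 77.1)]
(array([ 470.2, -203.4,  116.2]), [np.float64(0.5022606214285383), np.float64(0.5022606214284671)])
top 100 [[724.0644772035641, 194.4961093049943], [638.2496684397533, 28.881665253561852], [428.586417420233, 134.93459534281695], [513.6106172029743, 300.4326068790766]] c [576.1 164.7 100. ]
[(186.5, -117.4), (235.0, 153.2), (186.1, 62.8), (235.6, -26.7)]
scene 100 [[431.2296065370938, 134.4945487267538], [516.2437974292247, 301.5736031127831], [725.0413341115509, 192.501798970702], [642.6230293260578, 26.01194702054113]] c [578.8 163.6 100. ]
[(187.5, 63.0), (235
[... 297 characters left out ...]
(224.7, -27.1), (175.6, 63.8), (283.2, -168.7)]
top 11 [[470.6180194643125, -160.044530608372], [468.4479891907369, -246.55053228277768], [512.9046521666552, -204.96497719662463], [427.0308103953444, -201.69438034720457]] c [ 469.8 -203.3   11. ]
[(86.5, -91.4), (60.9, 43.1), (85.9, 177.8), (60.3, 43.7)]
scene 11 [[442.1953008343836, -234.47349389833943], [505.8483137325826, -177.56148461795988], [502.3062361356344, -240.10899056742267]] c [ 483.4 -217.4   11. ]
[(85.4, 41.8), (62.6, -93.2), (60.4, 174.6)]
dish [ 693.4 -135.2   28. ] [ 702.4 -138.7   20. ]
base proj [[319.5 404.5]
 [318.7 425.4]] [[182.9 134.4]
 [205.9 117.1]
 [158.4 152.9]
 [205.1 148.7]]
tcp [[  7.1 357.6]] [[354.2   4.6]]
```

```bash
sed -i 's/alpha=1.6,beta=20/alpha=AL,beta=0/; s/^def big/AL=1.0\ndef big/' h.py; python3 - <<'E'
from h import *
np.set_printoptions(precision=1,suppress=True)
big("top","pics/top0.png",212,172,44,40,13,"pics/c1.png")
big("scene","pics/scene0.png",338,128,40,44,13,"pics/c2.png")
a=cv2.imread("pics/c1.png");b=cv2.imread("pics/c2.png");print(a.shape,b.shape)
X,e=tri((356.5,134.1),(225.9,200.4));print(X,e)
E
```

```text
(520, 572, 3) (572, 520, 3)
[518.9 191.8 170.5] [np.float64(0.7055185782211743), np.float64(0.7055185782212405)]
```

View pics/c1.png

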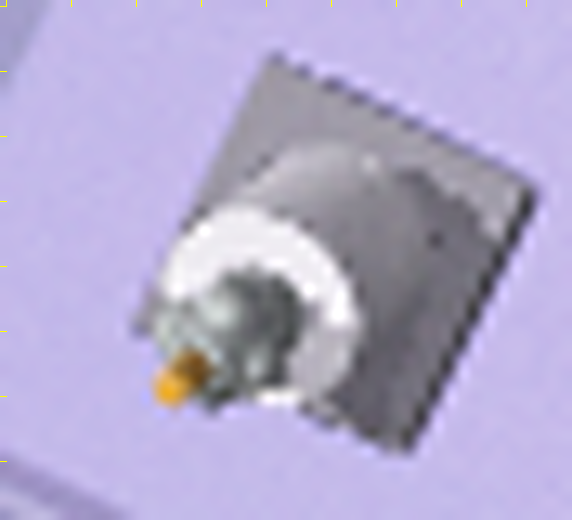

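View pics/c2.png

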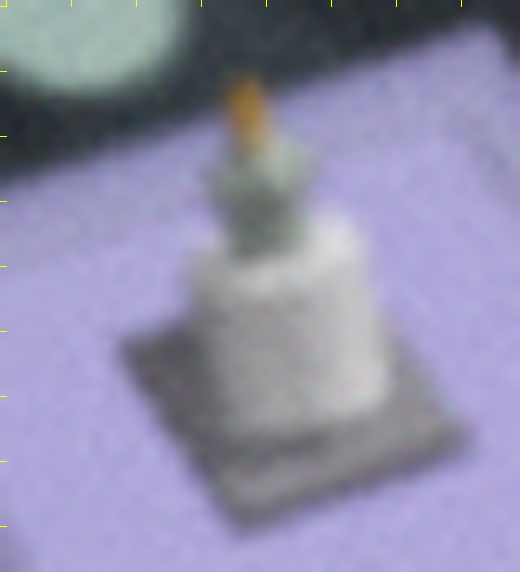

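```bash
cat >> h.py <<'E'
def axis(yawdeg,t=30): y=np.radians(yawdeg);s=np.sin(np.radians(t));return np.array([s*np.cos(y),s*np.sin(y),np.cos(np.radians(t))])
def circ(O,a,s,r,n=24):
    u=np.cross(a,[0,0,1.]);u/=np.linalg.norm(u);v=np.cross(a,u);t=np.linspace(0,2*np.pi,n,endpoint=False)
    return O+s*a+r*(np.outer(np.cos(t),u)+np.outer(np.sin(t),v))
E
python3 - <<'E'
from h import *
from scipy.optimize import least_squares
np.set_printoptions(precision=2,suppress=True)
a0=axis(152.9)
obs=[("top",0,(231.5,195.1)),("top",35,(224.7,201.3)),("scene",0,(359.0,146.6)),("scene",35,(356.4,134.2))]
def res(p,a=a0): return np.concatenate([proj(n,p[:3]+s*a)[0]-uv for n,s,uv in obs])
s=least_squares(res,[530,188,130]);print(s.x,s.fun)
O=s.x
def res2(p): return res(p,axis(p[3],p[4]))
s2=least_squares(res2,[*O,152.9,30]);print(s2.x,s2.fun)
for n,src,x0,y0,out in(("top","pics/top0.png",212,172,"c3"),("scene","pics/scene0.png",338,128,"c4")):
    im=cv2.resize(cv2.imread(src)[y0:y0+44,x0:x0+44],None,fx=13,fy=13,interpolation=cv2.INTER_CUBIC)
    for ss,r,c in((0,19,(0,0,255)),(0,9,(0,255,0)),(19,9,(0,255,0)),(25,5.5,(255,0,0)),(35,3.5,(0,0,0))):
        q=(proj(n,circ(O,a0,ss,r))-[x0,y0]+.5)*13
        cv2.polylines(im,[q.astype(int)],True,c,1)
    cv2.imwrite(f"pics/{out}.png",im)
cv2.imwrite("pics/c5.png",np.hstack([cv2.resize(cv2.imread("pics/c3.png"),(400,400)),cv2.resize(cv2.imread("pics/c4.png"),(400,400))]))
E
```

```text
[532.75 187.66 135.46] [-0.    0.   -0.18 -0.19 -0.33 -0.07  0.02  0.14]
[533.07 187.8  135.59 154.58  30.82] [-0.08 -0.14 -0.11 -0.05 -0.2  -0.08 -0.1   0.15]
```

View pics/c5.png

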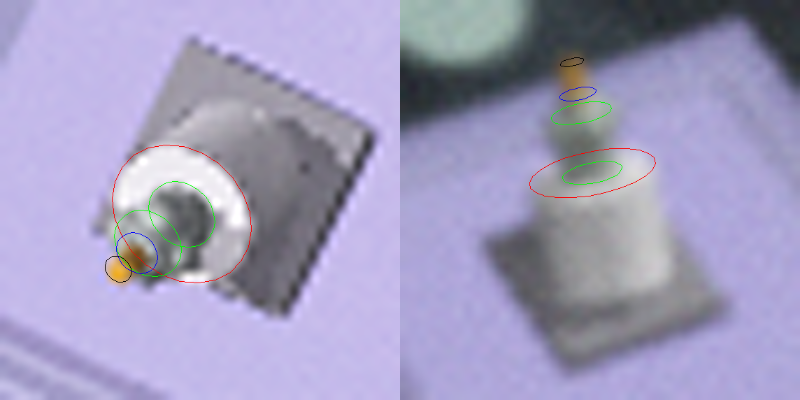

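```bash
python3 - <<'E'
from h import *
from scipy.optimize import least_squares
np.set_printoptions(precision=2,suppress=True)
T=[(397.27,208.5),(407.8,211.2),(404.2,228.1),(393.65,225.3)]
S=[(243.2,226.2),(251.8,238.2),(243.3,243.5),(234.5,231.7)]
S=[S[1],S[2],S[3],S[0]]
lt=[(231.8,118.1),(300.4,151.1),(257.7,239.3),(188.4,205.4)]
k=5;ls=[(310+X/k-.5,125+Y/k-.5) for X,Y in[(548,317),(237,443),(37,127),(330,26)]]
C={n:cam(n) for n in("top","scene")}
def pr(n,P,dp,dr):
    f,cx,cy,p,r=C[n]; v=(R.from_rotvec(dr)*r).inv().apply(np.atleast_2d(P)-p-dp); return np.c_[cx+f*v[:,0]/-v[:,2],cy+f*v[:,1]/v[:,2]]
M0=np.array([471,-203.7]);
def unp(x):
    d={"top":(x[0:3]*1.2,x[3:6]*.001),"scene":(x[6:9]*1.2,x[9:12]*.001)}
    return d,x[12:14],x[14],x[15:17],x[17],x[18:21],x[21],x[22:24]
def rect(c,yaw,hx,hy,z):
    y=np.radians(yaw);u=np.array([np.cos(y),np.sin(y)]);v=np.array([-u[1],u[0]])
    return np.array([[*(c+sx*hx*u+sy*hy*v),z] for sx,sy in((1,1),(1,-1),(-1,-1),(-1,1))])
def res(x):
    d,mc,my,tc,ty,O,sc,hm=unp(x)
    mp=rect(mc,my,hm[0],hm[1],120); # order +u+v
    tp=rect(tc,ty,118*sc,93*sc,100)
    a=axis(ty+180)
    r=[x[:12]]
    for n,mo,to,no in(("top",T,lt,[(231.5,195.1),(224.7,201.3)]),("scene",S,ls,[(359.0,146.6),(356.4,134.2)])):
        r+=[((pr(n,mp,*d[n])-mo)/.4).ravel(),((pr(n,tp,*d[n])-to)/.4).ravel(),((pr(n,np.array([O,O+35*a]),*d[n])-no)/.4).ravel()]
    return np.concatenate(r)
x0=np.r_[np.zeros(12),M0,-15.3,577,164,-27,532.7,187.7,136,1,20.5,12.5]
s=least_squares(res,x0);d,mc,my,tc,ty,O,sc,hm=unp(s.x)
print(2*s.cost,d,"\nmeter",mc,my,hm,"tub",tc,ty,sc,"nip",O)
print(s.fun[12:].reshape(-1,2)*.4)
J=s.jac;cov=np.linalg.inv(J.T@J);print("sd",np.sqrt(np.diag(cov))[12:])
E
```

```text
12.575691457718499 {'top': (array([ 0.68, -0.39,  0.34]), array([-0., -0., -0.])), 'scene': (array([-0.68,  0.39,  0.27]), array([0., 0., 0.]))} 
meter [ 470.89 -203.71] -15.33803373431979 [20.25 12.38] tub [577.28 164.2 ] -27.01523315971497 1.0000127637232938 nip [533.28 186.01 138.96]
[[ 0.29  0.03]
 [ 0.11 -0.13]
 [-0.21 -0.12]
 [-0.04  0.11]
 [ 0.22  0.22]
 [ 0.22 -0.34]
 [-0.23 -0.12]
 [-0.29  0.12]
 [ 0.11  0.1 ]
 [-0.07 -0.06]
 [ 0.36 -0.26]
 [-0.12 -0.2 ]
 [-0.21 -0.04]
 [-0.02  0.28]
 [ 0.36  0.14]
 [-0.11 -0.47]
 [-0.    0.12]
 [-0.43  0.31]
 [-0.14 -0.1 ]
 [ 0.2   0.08]]
sd [1.2  1.16 0.82 1.22 1.3  0.15 1.26 1.48 1.71 0.   0.36 0.33]
```

```bash
cat >> h.py <<'E'
def tool():
    s=read_state();q=s["eef_rot"];return np.array(s["tcp_pos"]),R.from_quat([q[1],q[2],q[3],q[0]]),s
def goal(p,zdir,xdir,ref=None):
    z=np.array(zdir)/np.linalg.norm(zdir);x=np.array(xdir)-np.dot(xdir,z)*z;x/=np.linalg.norm(x)
    G=R.from_matrix(np.c_[x,np.cross(z,x),z]); P,r,_=tool() if ref is None else ref
    print("shift",(r.inv().apply(np.array(p)-P)/1000).round(4),"turn",(r.inv()*G).as_rotvec(degrees=True).round(2))
    return G
E
python3 - <<'E'
from h import *
np.set_printoptions(precision=3,suppress=True)
P,r,s=tool();print(r.as_matrix())
y=np.radians(74.7)
for sg in(1,-1):
    goal([470.9,-203.7,190],[0,0,-1],[sg*np.cos(y),sg*np.sin(y),0])
E
```

```text
[[ 0.324 -0.    -0.946]
 [ 0.946  0.     0.324]
 [ 0.    -1.     0.   ]]
shift [-0.69   0.041 -0.511] turn [-89.97  -2.83  -2.83]
shift [-0.69   0.041 -0.511] turn [ -3.94 125.45 125.45]
```

```bash
cat >> h.py <<'E'
def goal(p,app,xdir,ref=None):
    y=np.array(app)/np.linalg.norm(app);x=np.array(xdir)-np.dot(xdir,y)*y;x/=np.linalg.norm(x)
    G=R.from_matrix(np.c_[x,y,np.cross(x,y)]); P,r,_=tool() if ref is None else ref
    print("shift",(r.inv().apply(np.array(p)-P)/1000).round(4),"turn",(r.inv()*G).as_rotvec(degrees=True).round(2))
    return G
E
python3 - <<'E'
from h import *
y=np.radians(74.7)
for sg in(1,-1):
    goal([470.9,-203.7,200],[0,0,-1],[sg*np.cos(y),sg*np.sin(y),0])
E
```

```text
shift [-0.6902  0.0313 -0.5115] turn [-0.  -3.6  0. ]
shift [-0.6902  0.0313 -0.5115] turn [ -0.  176.4  -0. ]
```

```bash
python3 -m crank '[[[-0.69,0.031,-0.5115],[0,-3.6,0],0],[[-0.69,0.031,-0.5115],[0,-3.6,0],0],[[-0.69,0.031,-0.5115],[0,-3.6,0],0],[[-0.69,0.031,-0.5115],[0,-3.6,0],0],[[-0.69,0.031,-0.5115],[0,-3.6,0],0],[[-0.69,0.031,-0.5115],[0,-3.6,0],0],[[-0.69,0.031,-0.5115],[0,-3.6,0],0],[[-0.69,0.031,-0.5115],[0,-3.6,0],0],[[-0.69,0.031,-0.5115],[0,-3.6,0],0],[[-0.69,0.031,-0.5115],[0,-3.6,0],0],[[-0.69,0.031,-0.5115],[0,-3.6,0],0],[[-0.69,0.031,-0.5115],[0,-3.6,0],0]]'
python3 - <<'E'
from h import *
y=np.radians(74.7)
goal([470.9,-203.7,200],[0,0,-1],[np.cos(y),np.sin(y),0]); print(read_state()["joint_pos"])
E
```

```text
time: 2.8
tcp_pos: [392.7, 41.6, 210.1]
eef_rot: [-0.562, 0.563, 0.429, -0.428]
wrist_force: [1.4, 0.5, -1.1]
finger_gap: 85.5
shift [-0.2159  0.0103 -0.1402] turn [ 0.11 -0.01  0.02]
[-1.83841961e-01 -3.89873286e-01  2.19691529e+00  1.29984937e-04
  1.33263141e+00 -1.48746488e+00]
```

```bash
python3 -m crank '[[[-0.216,0.01,-0.14],[0,0,0],0],[[-0.216,0.01,-0.14],[0,0,0],0],[[-0.216,0.01,-0.14],[0,0,0],0],[[-0.216,0.01,-0.14],[0,0,0],0],[[-0.216,0.01,-0.14],[0,0,0],0],[[-0.216,0.01,-0.14],[0,0,0],0],[[-0.216,0.01,-0.14],[0,0,0],0],[[-0.216,0.01,-0.14],[0,0,0],0]]'
python3 - <<'E'
from h import *
y=np.radians(74.7)
goal([470.9,-203.7,69],[0,0,-1],[np.cos(y),np.sin(y),0]); print(read_state()["joint_pos"])
for n in("scene","top"):
    cv2.imwrite(f"pics/{n}1.png",capture(n)[:,:,::-1])
a=cv2.resize(cv2.imread("pics/scene1.png")[180:290,180:300],(400,367),interpolation=2);b=cv2.resize(cv2.imread("pics/top1.png")[150:260,340:460],(400,367),interpolation=2)
cv2.imwrite("pics/g1.png",np.hstack([a,b]))
E
```

```text
time: 3.6
tcp_pos: [470.1, -200.7, 199.4]
eef_rot: [0.562, -0.562, -0.429, 0.429]
wrist_force: [-0.3, 0.1, 0.4]
finger_gap: 85.7
shift [-0.0028  0.1304 -0.0017] turn [-0.04  0.04  0.03]
[-6.25781171e-01 -5.13936187e-02  1.93709019e+00  3.08136738e-04
  1.25676987e+00 -1.93026676e+00]
```

View pics/g1.png

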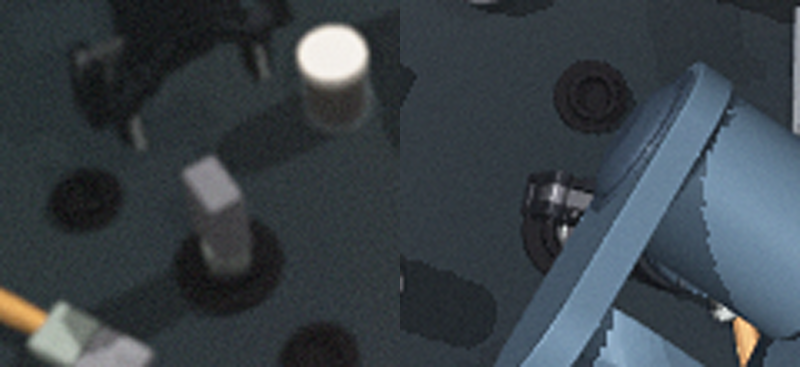

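```bash
python3 -m crank '[[[-0.002,0.05,-0.001],[0,0,0],0],[[-0.002,0.09,-0.001],[0,0,0],0],[[-0.002,0.12,-0.001],[0,0,0],0],[[-0.002,0.13,-0.001],[0,0,0],0],[[-0.002,0.13,-0.001],[0,0,0],0]]'
python3 - <<'E'
from h import *
y=np.radians(74.7)
goal([470.9,-203.7,69],[0,0,-1],[np.cos(y),np.sin(y),0]); print(read_state()["wrist_force"])
cv2.imwrite("pics/scene2.png",capture("scene")[:,:,::-1])
cv2.imwrite("pics/g2.png",cv2.resize(cv2.imread("pics/scene2.png")[190:290,180:300],(720,600),interpolation=2))
E
```

```text
time: 4.2
tcp_pos: [470.1, -202.5, 68.8]
eef_rot: [0.563, -0.561, -0.429, 0.43]
wrist_force: [0.2, -0.0, 0.0]
finger_gap: 85.3
shift [-0.001  -0.0002 -0.0011] turn [-0.14  0.08  0.05]
[ 0.20079561 -0.01299112  0.04173568]
```

View pics/g2.png

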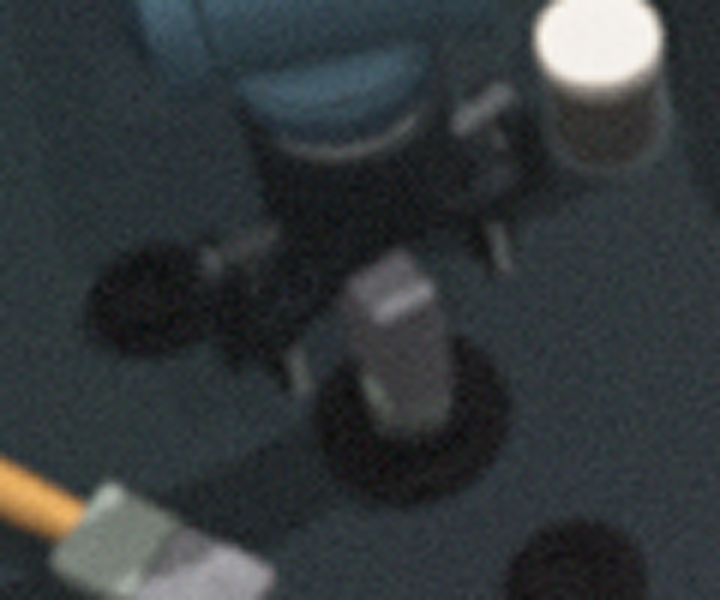

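```bash
python3 -m crank '[[[-0.001,0,-0.001],[0,0,0],0],[[-0.001,0,-0.001],[0,0,0],255],[[-0.001,0,-0.001],[0,0,0],255],[[-0.001,0,-0.001],[0,0,0],255],[[-0.001,0,-0.001],[0,0,0],255],[[-0.001,0,-0.001],[0,0,0],255],[[-0.001,0,-0.001],[0,0,0],255],[[-0.001,0,-0.001],[0,0,0],255],[[-0.001,0,-0.001],[0,0,0],255],[[-0.001,0,-0.001],[0,0,0],255]]'
python3 - <<'E'
from h import *
print(read_state())
E
```

```text
time: 5.25
tcp_pos: [471.8, -205.2, 70.1]
eef_rot: [-0.562, 0.562, 0.429, -0.429]
wrist_force: [-0.7, 0.8, 5.0]
finger_gap: 27.1
{'time': 5.25, 'joint_pos': array([-6.30953312e-01,  1.44378532e-01,  2.00094357e+00,  8.03838676e-05,
        9.95735285e-01, -1.93485433e+00]), 'dq': array([-1.89480273e-04,  4.98490186e-04, -2.21488784e-04, -2.77185284e-03,
       -3.76147951e-04,  1.57806283e-05]), 'effort': array([-4.92006596e-01, -3.04842317e+01, -2.51847768e+01, -1.14617210e-01,
       -3.37914247e-01,  1.26342511e-03]), 'tcp_pos': array([ 471.81411921, -205.22608148,   70.0538029 ]), 'eef_rot': array([-0.56191517,  0.56226454,  0.42909288, -0.42893967]), 'wrist_force': array([-0.65424908,  0.8271089 ,  4.95366558]), 'ft_torque': array([ 0.18517935,  0.10952927, -0.0260636 ]), 'finger_gap': 27.148332509547213}
```

```bash
python3 -m crank '[[[0,-0.01,0],[0,0,0],255],[[0,-0.03,0],[0,0,0],255],[[0,-0.06,0],[0,0,0],255],[[0,-0.1,0],[0,0,0],255],[[0,-0.14,0],[0,0,0],255],[[0,-0.18,0],[0,0,0],255],[[0,-0.19,0],[0,0,0],255],[[0,-0.19,0],[0,0,0],255]]'
python3 - <<'E'
from h import *
P,r,s=tool();print(s["joint_pos"],s["wrist_force"],s["finger_gap"])
cv2.imwrite("pics/scene3.png",capture("scene")[:,:,::-1])
cv2.imwrite("pics/g3.png",cv2.resize(cv2.imread("pics/scene3.png")[130:290,160:320],(600,600),interpolation=2))
a=axis(153);O=np.array([533.3,186,139.])
p=O+a*(62+60)
# options for tool x around axis
cur=r.as_matrix()[:,0]
for roll in (0,):
    goal(p,-a,cur)
print(p)
E
```

```text
time: 6.05
tcp_pos: [471.9, -205.5, 260.8]
eef_rot: [-0.561, 0.563, 0.429, -0.429]
wrist_force: [-0.2, -0.5, -2.4]
finger_gap: 27.3
[-6.31061965e-01 -1.03540507e-01  1.87088949e+00 -1.33526836e-04
  1.37133209e+00 -1.93484489e+00] [-0.24458859 -0.51489981 -2.4217599 ] 27.28830915660643
shift [0.4057 0.0141 0.1028] turn [-29.53   1.46   5.72]
[478.94860202 213.69342048 244.65509926]
```

View pics/g3.png

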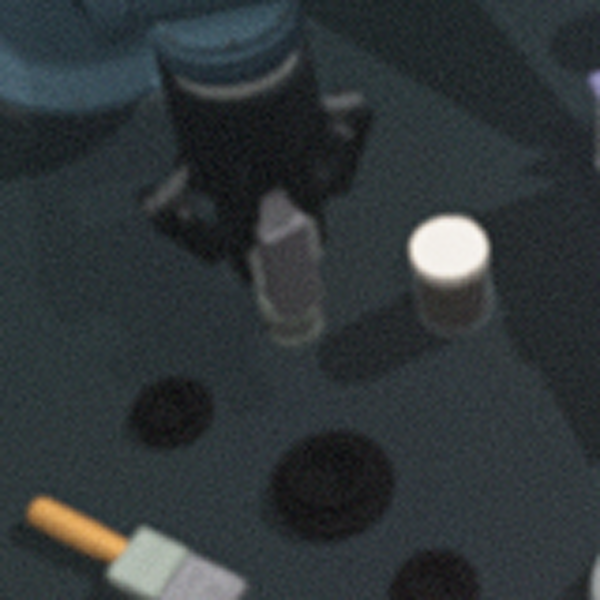

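```bash
python3 - <<'E'
from h import *
P,r,s=tool()
a=axis(153);O=np.array([533.3,186,139.])
goal(O+a*162,-a,r.as_matrix()[:,0])
E
```

```text
shift [ 0.4098 -0.0205  0.1224] turn [-29.53   1.51   5.71]
```

```bash
python3 -m crank '[[[0.1,-0.03,0.03],[-6,0,1],255],[[0.2,-0.03,0.06],[-12,0.5,2],255],[[0.3,-0.03,0.09],[-18,1,3.5],255],[[0.35,-0.025,0.105],[-24,1.2,4.6],255],[[0.41,-0.0205,0.1224],[-29.5,1.5,5.7],255],[[0.41,-0.0205,0.1224],[-29.5,1.5,5.7],255],[[0.41,-0.0205,0.1224],[-29.5,1.5,5.7],255],[[0.41,-0.0205,0.1224],[-29.5,1.5,5.7],255],[[0.41,-0.0205,0.1224],[-29.5,1.5,5.7],255],[[0.41,-0.0205,0.1224],[-29.5,1.5,5.7],255],[[0.41,-0.0205,0.1224],[-29.5,1.5,5.7],255],[[0.41,-0.0205,0.1224],[-29.5,1.5,5.7],255]]'
python3 - <<'E'
from h import *
P,r,s=tool()
a=axis(153);O=np.array([533.3,186,139.])
print(s["joint_pos"],s["dq"])
goal(O+a*162,-a,r.as_matrix()[:,0])
for n in("scene","top"): cv2.imwrite(f"pics/{n}4.png",capture(n)[:,:,::-1])
a=cv2.resize(cv2.imread("pics/scene4.png")[80:200,280:400],(400,400),interpolation=2);b=cv2.resize(cv2.imread("pics/top4.png")[130:250,160:280],(400,400),interpolation=2)
cv2.imwrite("pics/g4.png",np.hstack([a,b]))
E
```

```text
time: 7.3
tcp_pos: [460.9, 221.6, 278.0]
eef_rot: [-0.385, 0.713, 0.487, -0.327]
wrist_force: [-0.3, -0.2, -2.1]
finger_gap: 26.9
[ 0.42194469 -0.26830713  2.04289826 -0.46096181  1.0709346  -0.69160753] [-0.0155836  -0.01567439 -0.01007364 -0.00093453 -0.00016673  0.00172759]
shift [ 0.0011 -0.0013 -0.0005] turn [-0.12 -0.   -0.15]
```

View pics/g4.png

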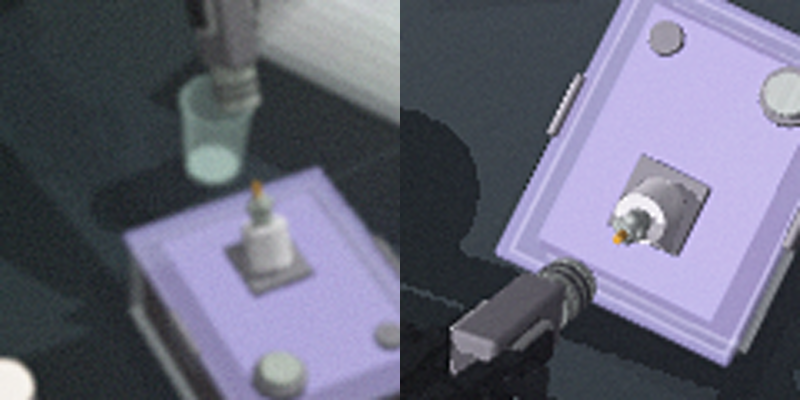

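```bash
cat >> h.py <<'E'
DP={"top":np.array([0.68,-.39,.34]),"scene":np.array([-.68,.39,.27])}
def proj2(n,P): return proj(n,np.atleast_2d(P)-DP[n])
def overlay(n,src,x0,y0,w,k,out,d=62.05,off=(0,0),nip=True):
    P,r,s=tool();M=r.as_matrix();am=-M[:,1];m=P-d*am+off[0]*M[:,0]+off[1]*M[:,2]
    im=cv2.resize(cv2.imread(src)[y0:y0+w,x0:x0+w],None,fx=k,fy=k,interpolation=2)
    L=[(circ(m,am,0,17),(0,0,255)),(circ(m,am,34,17),(0,255,255)),(np.array([m,m+am*112]),(255,0,255))]
    L+=[(m+am*t+np.array([u*14*M[:,0]+v*22*M[:,2] for u,v in((1,1),(1,-1),(-1,-1),(-1,1))]),(0,255,0)) for t in(34,112)]
    a=axis(153);O=np.array([533.3,186,139.])
    if nip: L+=[(circ(O,a,0,19),(0,0,255)),(circ(O,a,19,9),(0,255,0)),(circ(O,a,35,3.5),(0,0,0)),(np.array([O,O+a*100]),(255,0,0))]
    for q,c in L: cv2.polylines(im,[((proj2(n,q)-[x0,y0]+.5)*k).astype(int)],True,c,1)
    cv2.imwrite(out,im)
E
python3 - <<'E'
from h import *
overlay("scene","pics/scene4.png",320,80,70,8,"pics/o1.png")
overlay("top","pics/top4.png",170,175,70,8,"pics/o2.png")
E
```

```text
(no output)
```

View pics/o1.png

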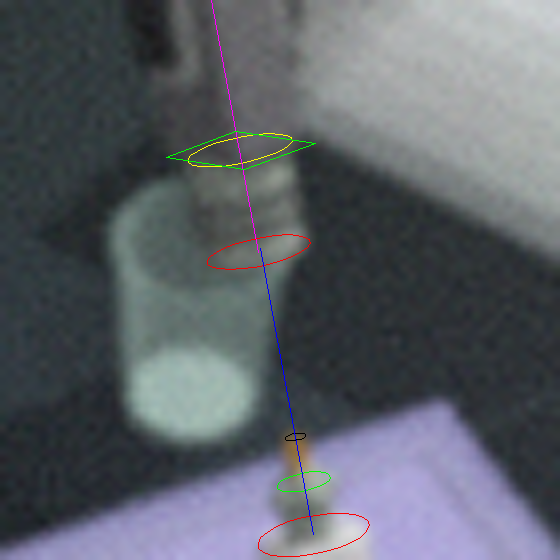

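View pics/o2.png

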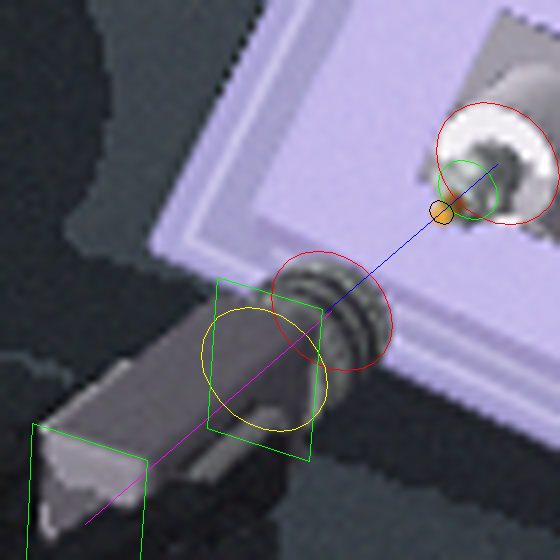

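```bash
python3 - <<'E'
from h import *
ims=[capture("scene") for _ in range(4)];t=[capture("top") for _ in range(3)]
a=np.mean(ims,0)[85:125,332:372,::-1];b=np.mean(t,0)[198:238,188:228,::-1]
cv2.imwrite("pics/s5.png",np.mean(ims,0)[:,:,::-1]);cv2.imwrite("pics/t5.png",np.mean(t,0)[:,:,::-1])
overlay("scene","pics/s5.png",332,85,40,10,"pics/o3.png",nip=False)
overlay("top","pics/t5.png",188,198,40,10,"pics/o4.png",nip=False)
o=[cv2.convertScaleAbs(cv2.resize(x,(400,400),interpolation=2),alpha=1.7,beta=-20) for x in(a,b)]
cv2.imwrite("pics/o5.png",np.vstack([np.hstack(o)]))
cv2.imwrite("pics/o6.png",np.vstack([np.hstack([cv2.imread("pics/o3.png"),cv2.imread("pics/o4.png")])]))
E
```

```text
[ WARN:0@9.096] global loadsave.cpp:1063 imwrite_ Unsupported depth image for selected encoder is fallbacked to CV_8U.
```

View pics/o5.png

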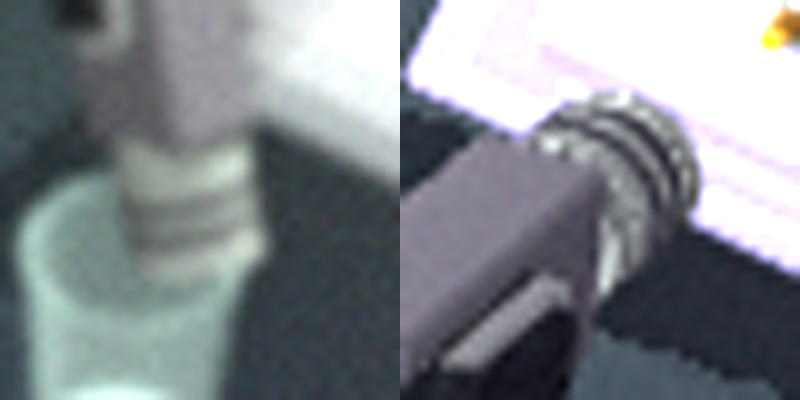

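View pics/o6.png

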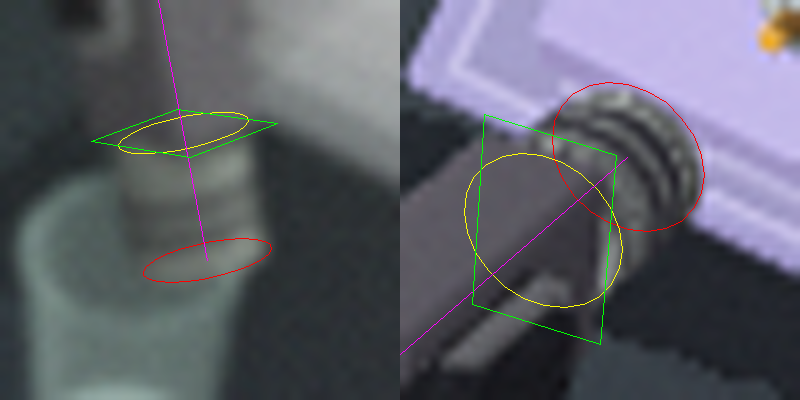

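```bash
python3 - <<'E'
from h import *
np.set_printoptions(precision=2,suppress=True)
P,r,s=tool();m=P+62.05*r.as_matrix()[:,1]
O=np.array([533.3,186,139.]);a=axis(153)
for n in("scene","top"):
    print(n,"pred mouth",proj2(n,m),"pred nip",proj2(n,O), "grip",proj2(n,P-19*r.as_matrix()[:,1]))
    for t in("meter","nipple","meter_grip"):
        for _ in range(3):
            capture(n); print(t,[(np.array(b["point"]),round(b["score"],2)) for b in tip_of(n,t)][:2])
E
```

```text
scene pred mouth [[352.22 110.52]] pred nip [[358.7  146.33]] grip [[346.5   79.63]]
meter [(array([350.6, 108.4]), 0.72)]
meter [(array([351.9, 110.2]), 0.55)]
meter [(array([351.3, 109.1]), 0.71)]
nipple [(array([358.2, 147.2]), 0.61)]
nipple [(array([356.1, 149.7]), 0.58), (array([347.9,  81.6]), 0.48)]
nipple [(array([357.5, 149. ]), 0.58)]
meter_grip [(array([347.7,  80.4]), 0.76)]
meter_grip [(array([341.7,  80.4]), 0.9)]
meter_grip [(array([344.5,  80.6]), 0.8)]
top pred mouth [[210.29 213.26]] pred nip [[231.7  195.04]] grip [[188.83 231.81]]
meter [(array([212.8, 211.5]), 0.84)]
meter [(array([209.5, 212.9]), 0.65)]
meter []
nipple [(array([233.7, 194.3]), 0.65)]
nipple [(array([229.7, 196.9]), 0.75)]
nipple [(array([232.4, 197.7]), 0.7), (array([391.7, 218.9]), 0.39)]
meter_grip [(array([188.3, 232.7]), 0.88)]
meter_grip [(array([189.2, 230.5]), 0.73)]
meter_grip [(array([190.1, 230.1]), 0.73)]
```

```bash
python3 - <<'E'
from h import *
from scipy.optimize import least_squares
np.set_printoptions(precision=2,suppress=True)
P,r,s=tool();M=r.as_matrix();m=P+62.05*M[:,1];a=axis(153);O=np.array([533.3,186,139.])
ob={n:proj2(n,m)[0]+d for n,d in(("scene",(-.6,.2)),("top",(-.5,.8)))}
x=least_squares(lambda x:np.concatenate([proj2(n,x)[0]-ob[n] for n in ob]),m)
e=x.x-m;print("mouth world shift",e,"tool",M.T@e,x.fun)
dv=x.x-O;print("along",dv@a,"lateral tool",M.T@(dv-(dv@a)*a))
dv=m-O;print("nominal along",dv@a,"lateral tool",M.T@(dv-(dv@a)*a), "angle",M.T@-a)
E
```

```text
mouth world shift [-1.87  1.51 -2.58] tool [1.07 1.06 3.19] [ 0.28 -0.07  0.16  0.16]
along 99.3806418055002 lateral tool [ 1.05 -0.    2.26]
nominal along 100.44500759455748 lateral tool [-0.03  0.   -0.92] angle [0. 1. 0.]
```

```bash
python3 -m crank '[[[0,0.03,-0.001],[0,0,0],255],[[-0.0005,0.05,-0.001],[0,0,0],255],[[-0.0005,0.058,-0.001],[0,0,0],255],[[-0.0005,0.058,-0.001],[0,0,0],255],[[-0.0005,0.058,-0.001],[0,0,0],255]]'
python3 - <<'E'
from h import *
np.set_printoptions(precision=2,suppress=True)
ims=[capture("scene") for _ in range(4)];t=[capture("top") for _ in range(3)]
cv2.imwrite("pics/s6.png",np.mean(ims,0)[:,:,::-1].astype(np.uint8));cv2.imwrite("pics/t6.png",np.mean(t,0)[:,:,::-1].astype(np.uint8))
overlay("scene","pics/s6.png",332,110,44,9,"pics/o3.png")
overlay("top","pics/t6.png",200,174,44,9,"pics/o4.png")
a=cv2.imread("pics/s6.png")[110:154,332:376];b=cv2.imread("pics/t6.png")[174:218,200:244]
o=[cv2.resize(x,(396,396),interpolation=2) for x in(a,b)]
cv2.imwrite("pics/o7.png",np.hstack(o))
cv2.imwrite("pics/o8.png",np.hstack([cv2.imread("pics/o3.png"),cv2.imread("pics/o4.png")]))
P,r,s=tool();M=r.as_matrix();m=P+62.05*M[:,1];a=axis(153);O=np.array([533.3,186,139.])
dv=m-O;print("nominal along",dv@a,"lateral tool",M.T@(dv-(dv@a)*a), "angle",M.T@-a,s["wrist_force"],s["time"])
E
```

```text
time: 10.05
tcp_pos: [488.5, 209.1, 231.4]
eef_rot: [-0.384, 0.713, 0.489, -0.325]
wrist_force: [0.2, 0.7, -1.1]
finger_gap: 27.6
nominal along 42.947344866684276 lateral tool [-0.3   0.   -2.29] angle [-0.  1.  0.] [ 0.02  0.27 -1.46] 10.4
```

View pics/o7.png

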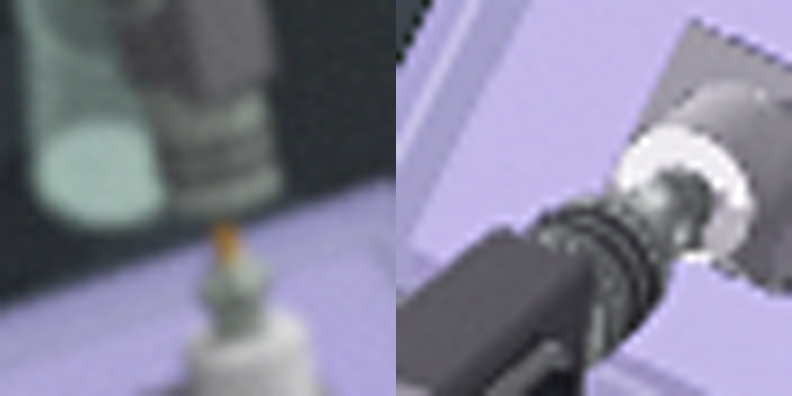

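View pics/o8.png

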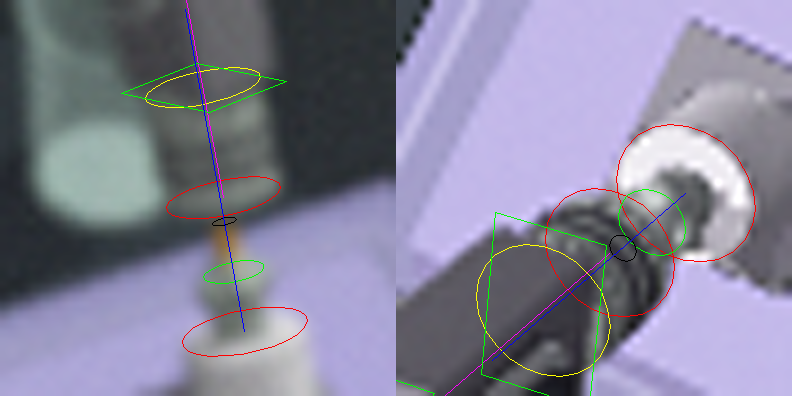

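```bash
python3 - <<'E'
from h import *
np.set_printoptions(precision=3,suppress=True)
P,r,s=tool();M=r.as_matrix();m=P+62.05*M[:,1]
J=[];
for n in("scene","top"):
    b=proj2(n,m)[0];ax=proj2(n,m-10*M[:,1])[0]-b;ax/=np.linalg.norm(ax);pe=np.array([-ax[1],ax[0]])
    if n=="scene" and pe[0]<0: pe=-pe
    if n=="top" and pe[1]<0: pe=-pe
    J.append([(proj2(n,m+M[:,0])[0]-b)@pe,(proj2(n,m+M[:,2])[0]-b)@pe]); print(n,pe)
J=np.array(J);print(J)
for o in([.6,.3],[.5,.3],[.5,0],[.6,.6]):print(o,np.linalg.solve(J,o))
E
```

```text
scene [ 0.983 -0.183]
top [0.654 0.756]
[[ 0.316 -0.21 ]
 [-0.372  0.275]]
[0.6, 0.3] [25.691 35.872]
[0.5, 0.3] [22.592 31.677]
[0.5, 0] [15.495 20.977]
[0.6, 0.6] [32.788 46.572]
```

```bash
python3 - <<'E'
from h import *
AL=1.0
import h
h.AL=1.5
big("top","pics/t6.png",210,190,30,28,20,"pics/q1.png")
h.AL=1.6
big("scene","pics/s6.png",342,112,30,28,20,"pics/q2.png")
E
```

```text
(no output)
```

View pics/q1.png

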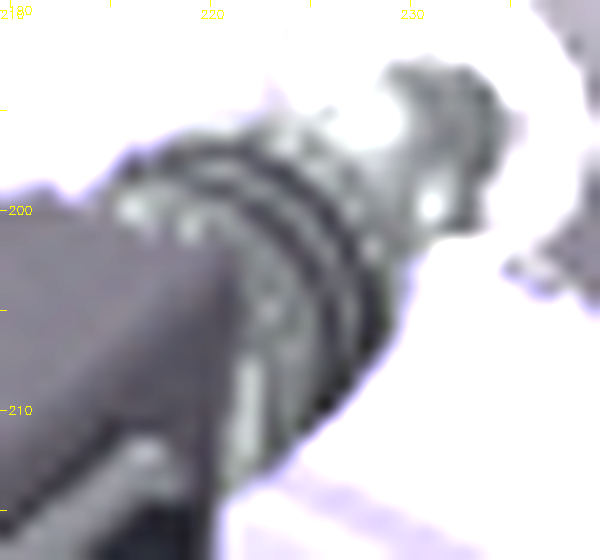

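View pics/q2.png

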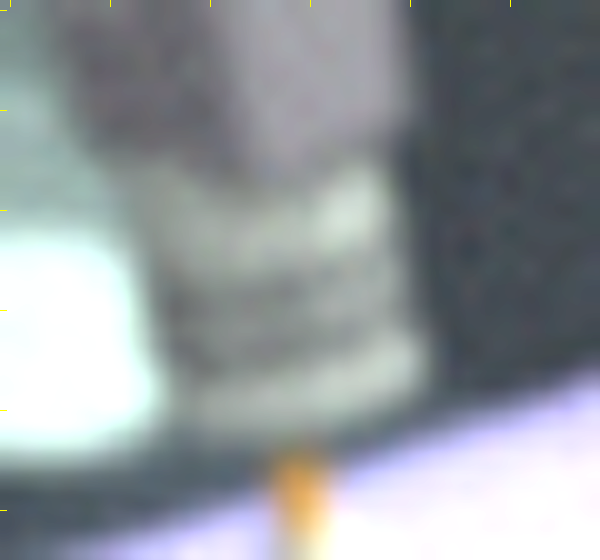

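```bash
python3 - <<'E'
from h import *
np.set_printoptions(precision=3,suppress=True)
P,r,s=tool();M=r.as_matrix();m=P+62.05*M[:,1]
nu=.55*M[:,0]+.83*M[:,2]; up=-M[:,1]
J=[]
for n in("scene","top"):
    b=proj2(n,m)[0];ax=proj2(n,m+10*up)[0]-b;ax/=np.linalg.norm(ax)
    J.append([(proj2(n,m+d)[0]-b)@ax for d in(up,nu)]);print(n,ax)
J=np.array(J);print(J)
for o in([0.1,.7],[.2,.9],[0.2,.4],[0,0.4]):print(o,np.linalg.solve(J,o))
E
```

```text
scene [-0.183 -0.983]
top [-0.756  0.654]
[[0.362 0.116]
 [0.279 0.37 ]]
[0.1, 0.7] [-0.433  2.218]
[0.2, 0.9] [-0.297  2.656]
[0.2, 0.4] [0.272 0.876]
[0, 0.4] [-0.455  1.424]
```

```bash
python3 -m crank '[[[-0.0005,0,0.001],[0,0,0],255],[[-0.0005,0.005,0.001],[0,0,0],255],[[-0.0005,0.01,0.001],[0,0,0],255],[[-0.0005,0.015,0.001],[0,0,0],255],[[-0.0005,0.018,0.001],[0,0,0],255],[[-0.0005,0.018,0.001],[0,0,0],255]]'
cat >> h.py <<'E'
def stat():
    np.set_printoptions(precision=2,suppress=True)
    P,r,s=tool();M=r.as_matrix();m=P+62.05*M[:,1];a=axis(153);O=np.array([533.3,186,139.]);dv=m-O
    print("t",s["time"],"along",dv@a,"lat",(M.T@(dv-(dv@a)*a))[[0,2]],"F tool",M.T@s["wrist_force"],"T tool",M.T@s["ft_torque"],"gap",s["finger_gap"],"tilt",(M.T@-a)[[0,2]])
E
python3 -c "
from h import *
stat()
goal([0,0,0],[0,0,-1],[1,0,0])"
```

```text
time: 11.0
tcp_pos: [495.1, 204.1, 213.6]
eef_rot: [-0.384, 0.713, 0.488, -0.326]
wrist_force: [0.2, -0.4, -3.0]
finger_gap: 27.1
t 11.0 along 23.699114917084795 lat [-1.36 -0.48] F tool [-0.05  2.77  1.19] T tool [ 0.46 -0.02 -0.11] gap 27.142415006665075 tilt [ 0. -0.]
shift [-0.33  0.01  0.47] turn [28.77 71.39 14.21]
```

```bash
python3 -m crank '[[[0,0.002,0],[0,0,0],255],[[0,0.004,0],[0,0,0],255],[[0,0.004,0],[0,0,0],255]]'; python3 -c "
from h import *
stat()"; python3 -m crank '[[[0,0.001,0],[0,0,0],255],[[0,0.002,0],[0,0,0],255],[[0,0.002,0],[0,0,0],255]]'; python3 -c "
from h import *
stat()"
```

```text
time: 11.3
tcp_pos: [497.0, 203.5, 210.8]
eef_rot: [-0.384, 0.713, 0.488, -0.326]
wrist_force: [0.0, 0.9, -2.4]
finger_gap: 27.6
t 11.3 along 20.262769310398347 lat [-1.1  -0.86] F tool [1.1  1.84 1.36] T tool [ 0.4  -0.04 -0.15] gap 27.59003804584521 tilt [0. 0.]
time: 11.6
tcp_pos: [498.0, 203.2, 209.8]
eef_rot: [-0.384, 0.713, 0.489, -0.325]
wrist_force: [-1.8, 0.8, 1.3]
finger_gap: 27.5
t 11.6 along 18.857369327725273 lat [-0.88 -1.31] F tool [ 0.09 -2.11  1.03] T tool [0.67 0.   0.04] gap 27.528008847629383 tilt [-0.  0.]
```

```bash
python3 -m crank '[[[0,0.001,0],[0,0,0],255],[[0,0.002,0],[0,0,0],255],[[0,0.002,0],[0,0,0],255]]'; python3 -c "
from h import *
stat()"
```

```text
time: 11.9
tcp_pos: [498.8, 203.2, 209.4]
eef_rot: [-0.384, 0.713, 0.489, -0.325]
wrist_force: [-11.5, 2.6, 10.3]
finger_gap: 27.2
t 11.9 along 18.177958831425155 lat [-0.6  -1.81] F tool [ -2.02 -14.64   5.16] T tool [ 1.42 -0.06  0.43] gap 27.177593855889068 tilt [-0.  0.]
```

```bash
python3 -m crank '[[[0,0,0.001],[0,0,0],255],[[-0.0003,0.001,0.001],[0,0,0],255],[[-0.0003,0.002,0.001],[0,0,0],255],[[-0.0003,0.002,0.001],[0,0,0],255]]'; python3 -c "
from h import *
stat()"
```

```text
time: 12.3
tcp_pos: [499.0, 203.9, 207.3]
eef_rot: [-0.385, 0.712, 0.49, -0.324]
wrist_force: [-9.3, 6.1, 8.3]
finger_gap: 27.1
t 12.3 along 16.45760780465183 lat [ 0.47 -0.86] F tool [  2.18 -12.72   5.05] T tool [ 1.6  -0.04 -0.63] gap 27.063661454872378 tilt [-0.  0.]
```

```bash
python3 -m crank '[[[0,0,0.001],[0,0,0],255],[[0,0.001,0.001],[0,0,0],255],[[0,0.002,0.001],[0,0,0],255],[[0,0.003,0.001],[0,0,0],255],[[0,0.003,0.001],[0,0,0],255]]'; python3 -c "
from h import *
stat()
cv2.imwrite('pics/s7.png',capture('scene')[:,:,::-1]);cv2.imwrite('pics/t7.png',capture('top')[:,:,::-1])
overlay('scene','pics/s7.png',332,100,50,8,'pics/o3.png')
overlay('top','pics/t7.png',200,174,50,8,'pics/o4.png')
cv2.imwrite('pics/o9.png',np.hstack([cv2.imread('pics/o3.png'),cv2.imread('pics/o4.png')]))
"
```

```text
time: 12.8
tcp_pos: [499.9, 203.1, 203.2]
eef_rot: [-0.384, 0.712, 0.49, -0.324]
wrist_force: [-0.6, 4.5, 0.7]
finger_gap: 27.4
t 12.8 along 12.343105040917804 lat [0.38 0.21] F tool [ 4.03 -1.86  1.18] T tool [ 0.51  0.03 -1.09] gap 27.360704148916167 tilt [-0.  0.]
```

View pics/o9.png

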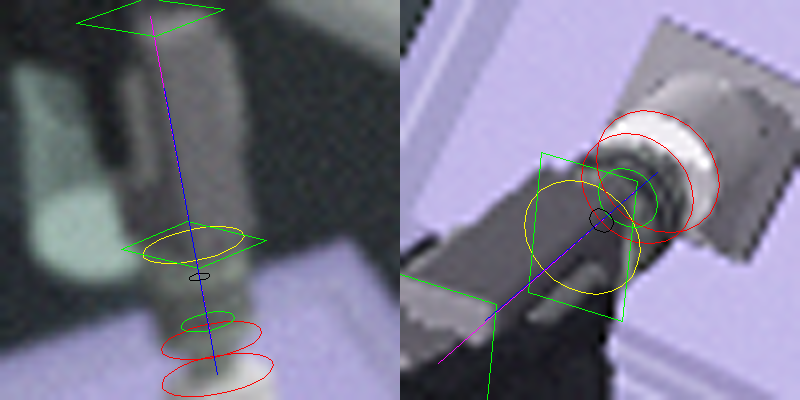

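```bash
python3 -m crank '[[[0.0008,0,0],[0,0,0],255],[[0.0008,0.002,0],[0,0,0],255],[[0.0008,0.004,0],[0,0,0],255],[[0.0008,0.004,0],[0,0,0],255]]'; python3 -c "
from h import *
stat()"
```

```text
time: 13.3
tcp_pos: [501.7, 201.9, 198.4]
eef_rot: [-0.384, 0.712, 0.489, -0.325]
wrist_force: [5.0, 3.3, -7.1]
finger_gap: 27.6
t 13.3 along 7.079714872579807 lat [0.06 0.87] F tool [5.26 7.63 0.03] T tool [ 0.04  0.01 -1.23] gap 27.641835522092368 tilt [-0.  0.]
```

```bash
python3 -m crank '[[[0.001,0,0],[0,0,0],255],[[0.001,0.001,0],[0,0,0],255],[[0.001,0.002,0],[0,0,0],255],[[0.001,0.002,0],[0,0,0],255]]'; python3 -c "
from h import *
stat()"
```

```text
time: 13.7
tcp_pos: [502.6, 201.9, 196.7]
eef_rot: [-0.384, 0.713, 0.489, -0.325]
wrist_force: [3.7, 0.5, -5.4]
finger_gap: 27.1
t 13.7 along 5.184795812324068 lat [0.45 0.96] F tool [ 2.12  6.21 -0.31] T tool [ 0.03 -0.   -0.76] gap 27.104529042635967 tilt [0. 0.]
```

```bash
python3 -m crank '[[[0.0006,0.001,0],[0,0,0],255],[[0.0006,0.002,0],[0,0,0],255],[[0.0006,0.002,0],[0,0,0],255]]'; python3 -c "
from h import *
stat()";  python3 -m crank '[[[0,0.001,0],[0,0,0],255],[[0,0.002,0],[0,0,0],255],[[0,0.002,0],[0,0,0],255]]'; python3 -c "
from h import *
stat()"
```

```text
time: 14.0
tcp_pos: [503.5, 201.8, 195.4]
eef_rot: [-0.384, 0.713, 0.488, -0.326]
wrist_force: [-2.1, -0.9, 2.2]
finger_gap: 27.4
t 14.0 along 3.6571078742021053 lat [0.67 0.85] F tool [-1.7  -2.66  0.45] T tool [ 0.38 -0.04  0.21] gap 27.384703558993298 tilt [0. 0.]
time: 14.3
tcp_pos: [504.5, 201.4, 193.5]
eef_rot: [-0.384, 0.713, 0.488, -0.326]
wrist_force: [-4.8, -0.9, 4.2]
finger_gap: 27.6
t 14.3 along 1.5409083451351997 lat [0.79 0.86] F tool [-2.76 -5.58  1.78] T tool [ 0.38 -0.02  0.49] gap 27.572746997900055 tilt [0. 0.]
```

```bash
python3 -m crank '[[[-0.0004,0.001,0],[0,0,0],255],[[-0.0004,0.002,0],[0,0,0],255],[[-0.0004,0.002,0],[0,0,0],255]]'; python3 -c "
from h import *
stat()";  python3 -m crank '[[[0,0.001,0],[0,0,0],255],[[0,0.002,0],[0,0,0],255],[[0,0.002,0],[0,0,0],255]]'; python3 -c "
from h import *
stat()"
```

```text
time: 14.6
tcp_pos: [505.4, 200.9, 191.9]
eef_rot: [-0.384, 0.713, 0.489, -0.325]
wrist_force: [-4.9, 0.7, 5.6]
finger_gap: 27.5
t 14.6 along -0.3851278677682218 lat [0.77 0.78] F tool [-1.39 -7.17  1.5 ] T tool [0.5  0.   0.36] gap 27.48150677423512 tilt [-0.  0.]
time: 14.9
tcp_pos: [506.1, 200.6, 190.5]
eef_rot: [-0.384, 0.713, 0.489, -0.325]
wrist_force: [-6.5, -0.3, 7.2]
finger_gap: 27.3
t 14.9 along -2.0255558640106326 lat [0.82 0.74] F tool [-2.98 -9.06  1.82] T tool [ 0.66 -0.06  0.51] gap 27.250260615474502 tilt [0. 0.]
```

```bash
for i in 1 2; do python3 -m crank '[[[0,0.001,0],[0,0,0],255],[[0,0.001,0],[0,0,0],255]]' >/dev/null; python3 -c "
from h import *
stat()"; done
```

```text
t 15.1 along -2.0943164270538084 lat [0.87 0.64] F tool [ -4.3  -19.15   5.11] T tool [ 1.23 -0.03  0.9 ] gap 27.645711576947097 tilt [0. 0.]
t 15.3 along -2.1888891218761435 lat [1.08 0.44] F tool [ -4.86 -28.22   7.06] T tool [1.72 0.   1.16] gap 27.12756851497865 tilt [0. 0.]
```

```bash
python3 -m crank '[[[-0.0005,0,0.0005],[0,0,0],255],[[-0.0005,0,0.0005],[0,0,0],255],[[-0.0005,0,0.0005],[0,0,0],255],[[-0.0005,0,0.0005],[0,0,0],255],[[-0.0005,0,0.0005],[0,0,0],255]]' >/dev/null; python3 -c "
from h import *
stat()
cv2.imwrite('pics/s8.png',np.mean([capture('scene') for _ in range(4)],0)[:,:,::-1].astype(np.uint8));cv2.imwrite('pics/t8.png',capture('top')[:,:,::-1])
stat()
a=cv2.imread('pics/s8.png')[110:160,332:382];b=cv2.imread('pics/t8.png')[174:224,200:250]
cv2.imwrite('pics/o10.png',np.hstack([cv2.resize(x,(400,400),interpolation=2) for x in(a,b)]))
"
```

```text
t 15.8 along -2.18709289541386 lat [1.05 0.48] F tool [ -3.87 -25.69   6.55] T tool [ 1.49 -0.02  0.8 ] gap 27.44239914965079 tilt [-0.  0.]
t 16.05 along -2.172578417453181 lat [1.04 0.46] F tool [ -3.18 -25.41   6.22] T tool [1.5  0.   0.82] gap 27.282878997045472 tilt [-0.  0.]
```

View pics/o10.png

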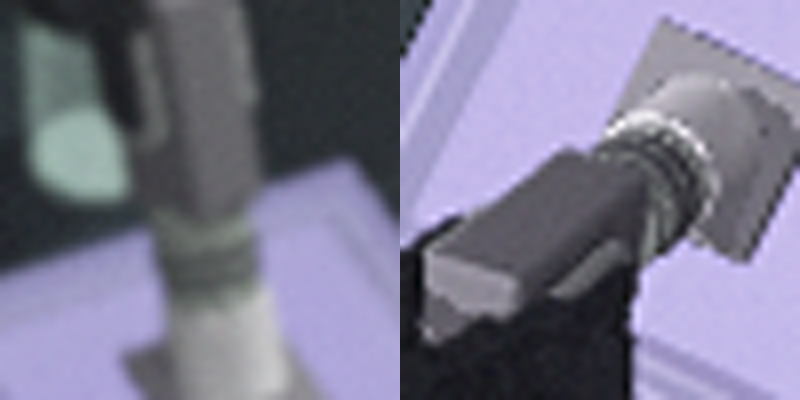

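View pics/s8.png

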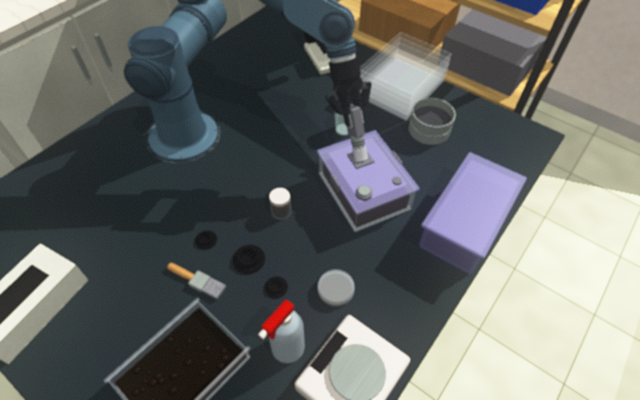

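The coupler sits flush on the white shoulder in both views (scene about (359,147), top about (232,195)). The dock, brush, jar, dish and spray are where they were. The push is steady, so I'm handing in.

```bash
python3 -c "
from h import *
stat(); print(sign_off()); stat()"
```

```text
t 16.05 along -2.172578417453181 lat [1.04 0.46] F tool [ -3.18 -25.41   6.22] T tool [1.5  0.   0.82] gap 27.282878997045472 tilt [-0.  0.]
the job is handed in; nothing more can be done
None
the job is handed in; nothing more can be done
```

The gas meter's coupler is snapped onto the tilted nipple and held fully home against the shoulder. I handed the job in at 16.05 s of the 45 s allowed, and no verdict was reported.

- **Dock and lift:** I took the meter from the largest of the three dock-like things, which was also the one holding it, and lifted it straight up.
- **Snap:** Resistance rose to about 15 N as the lip went over the balls, then the pull reversed as the coupler slipped on.
- **Fully home:** After that the valve spring pushed back with a steadily rising force, up to about 11 N. Then the travel stopped, and the force climbed about 9 N for each further millimetre commanded, which I took as the mouth reaching the shoulder.
- **Last checks:** The push held steady at about 25 N along the axis for the last 0.25 s, with the grip closed at 27 mm. Both cameras showed the coupler flush on the shoulder, and the bystanders in view looked unmoved.

**Disagreements:**
- The shoulder stop came about 2 mm deeper than my camera estimate of where it was. That is about what the calibration accuracy allows.
- A side load of about 3 to 6 N remained. I had eased it slightly but did not remove it.
- Lateral alignment along one direction could not be seen well from either camera, so I corrected it by force during the push.

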